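Touch off a clamped panel before routing

ROBOT

A 7-joint arm with a two-finger parallel gripper is mounted at the origin on the work surface. World frame = base frame: x ahead of the robot, y to its left, z up, the work surface at z = 0. Lengths are in m, angles in rad, forces in N, time in s.
With the tool pointing down it reaches from about 0.35 to 0.9 m from the base axis. Payload 19.9 kg.
Tool frame: the origin (TCP) lies between the finger pads; the fingertips stand 19 mm ahead of it and the grasp point (between the pads) is the TCP; z points along the fingers, y is the direction in which the jaws open and shut (so a half turn about z gives the same grasp; the last joint's range is limited). The gripper opens to 94 mm and grips with 3 to 60 N. Pads are 16 mm wide; open, the fingers measure 119 mm over their backs; the gripper's body (75 mm by 177 mm) begins 78 mm behind the grasp point.
Start: joints at [-1.167, 0.417, -0.01, 1.614, 0.005, 1.111, -0.053], TCP at [0.269, 0.564, 0.224] pointing down, gripper open.
Joint ranges: [-2.81, 2.81], [-0.39, 2.02], [-1.27, 1.25], [0.06, 2.57], [-1.19, 4.33], [0.19, 2], [-2.82, 2.82]. Speed limits (rad/s): [1.89, 1.89, 2.39, 2.39, 3.01, 3.01, 3.01].

INTERFACE

Orientations are given as a 3x3 rotation matrix whose columns are the frame's x, y, z axes.
In Python, from rig import robot gives the robot as it stands. Calls block until the motion is done:
- robot.move_ptp(position, orientation): joint-space move of the TCP to a pose.
- robot.move_linear(position, velocity=0.15, frame=None, threshold=None): straight line of the TCP; frame=None keeps the orientation; velocity is the mean speed in m/s. With threshold (N) it stops when the force on the tool has changed by that much, and returns True; else False.
- robot.goto_joints(angles): joint-space move.
- robot.gripper_to(opening): finger opening in m; the grip force is fixed at half the most; returns when the fingers have stopped.
- robot.pause(seconds).
- robot.ik(position, orientation): joint angles nearest the present ones, or None.
- robot.get_state(): the state.
- robot.grab_frame(name): name is "scene" or "top" or "wrist"; returns the picture (480x640x3 uint8, red, green, blue); there is no depth.
- robot.camera_info(name): a dict with "fx", "fy", "cx", "cy" (pixels), "dist" ([k1, k2, p1, p2, k3] as OpenCV has them; the pictures are not rectified), "rvec" (rotation vector, rad) and "tvec" (3), from world to camera coordinates, as OpenCV has them. Camera axes: x right, y down, z forward; pixel columns grow to the right and rows downward; lengths in m; the calibration is good to about 2 mm. A picture is of the moment at which its call begins: read the wrist's pose just before it. camera_info takes no time and is no camera call; for the wrist camera it gives the pose at the moment of the call.
A pose or a line that the arm cannot do raises robot.PlanningError and nothing moves.
- robot.sign_off(): hands the job in, once; it reports no verdict.
The state is a dict: "time": time; "qpos": joint angles; "joint_vel": joint speeds; "effort": joint torques, N m; "ee_pos": TCP position; "tool_rot": TCP orientation; "force": force on the tool from outside, world axes, zero at the start; "moment": the same for the moment, N m; "opening": finger opening in m.
Only numpy, scipy, OpenCV 4.12 (cv2) and the standard library are available. Lean on these libraries where they do the work, as an engineer would, in place of code of your own. Each camera call takes 0.05 s, during which the arm holds its last target. There are 200 camera calls.

TASK

Take the red-handled touch probe from its wooden rest and touch off the clamped white panel: rest the ball at the probe's tip lightly against the upright outer face of the red pad, then the yellow pad, then the blue pad, pausing about half a second at each. Touch gently and keep the gripper off the panel and its clamps. Then hang the probe back in its rest, upright with the collar flat on both cheeks, let go; leave the other things on the bench where they are.

Things in the scene. Friction and masses are not known exactly. Their poses are not given: they have to be found in the camera images.
- probe: touch probe, loose, about 0.27 kg, upright in its rest at the start. A square red handle 30 x 30 x 80 mm stands on a square steel collar 64 x 64 x 8 mm; a sprung steel stylus with a brass ball hangs below. Origin: centre of the collar's underside; z up; x, y square to the handle. The handle spans z = 8 to 88 mm. It can be gripped on either pair of faces
- tip (a point): centre of the probe's brass ball, 18 mm across; 62 mm below the probe's origin when the stylus is straight. Pushed sideways at the ball, the stylus yields in any level direction at about 0.5 N per mm, up to about 18 mm, and springs back. This reading follows the ball as it yields
- panel: fixed white panel 140 (x) x 200 (y) x 45 mm, top 63 mm above the bench, on a grey base 18 mm thick that reaches 90 mm to -x, 120 mm to +x and 130 mm each way along y. Origin: on the bench under the panel's centre; -x is the long edge facing the robot. Two clamps at x = 30 to 115 mm, y = +/-55 mm rise to 118 mm. Only the base stands beside the -x and -y edges
- pad_red: red painted steel pad on the panel. Its rigid upright outer face, 40 mm wide and 36 mm high, stands 2 mm proud of the panel's edge; a same-coloured flap lies 28 mm onto the panel's top. Origin: centre of the outer face; -x is its level outward normal, z up. It sits on the long edge facing the robot, 60 mm to one side or the other of the middle (its place and the yellow pad's are swapped at random)
- pad_yellow: yellow painted steel pad on the panel. Its rigid upright outer face, 40 mm wide and 36 mm high, stands 2 mm proud of the panel's edge; a same-coloured flap lies 28 mm onto the panel's top. Origin: centre of the outer face; -x is its level outward normal, z up. It sits on the long edge facing the robot, in the other place than the red one
- pad_blue: blue painted steel pad on the panel. Its rigid upright outer face, 40 mm wide and 36 mm high, stands 2 mm proud of the panel's edge; a same-coloured flap lies 28 mm onto the panel's top. Origin: centre of the outer face; -x is its level outward normal, z up. It sits in the middle of the panel's short end on the -y side (the robot's right)
- rest: fixed wooden rest: foot 100 x 100 x 8 mm with two upright cheeks, each 80 mm long (along x) and 18 mm thick, tops 90 mm above the bench, and between them a slot 32 mm wide (y = -16 to 16 mm), open at both ends and above. The collar lies across the cheeks' tops, the stylus hangs in the slot. Origin: underside centre
- rest_top (a point): the middle of the rest between the cheeks, level with their tops, 90 mm above the bench: where the probe's origin belongs when it is put back
- screwdriver: bystander: a screwdriver with a red handle, about 200 mm long, lying on the bench beyond the work; origin on its underside
- sanding_block: bystander: a cork sanding block 110 x 65 x 35 mm; origin: underside centre
- screw_jar: bystander: a lidded jar of screws, 66 mm across and 90 mm tall; origin: underside centre
There are look-alikes about, which are no part of the job. Several things look just like the rest: the one meant starts farthest to the robot's right.

How it is judged:
On the way, in this order (a step that is already met when the one before it is completed fails the run):
1. the probe's ball presses with more than 0.5 N on the outer face of the red pad for 0.2 s (contact force between probe and pad_red above 0.5 N and x of tip in the frame of pad_red below -0.005 m and y of tip in the frame of pad_red between -0.024 and 0.024 m and z of tip in the frame of pad_red between -0.022 and 0.022 m), for 0.2 s.
2. the probe's ball presses with more than 0.5 N on the outer face of the yellow pad for 0.2 s (contact force between probe and pad_yellow above 0.5 N and x of tip in the frame of pad_yellow below -0.005 m and y of tip in the frame of pad_yellow between -0.024 and 0.024 m and z of tip in the frame of pad_yellow between -0.022 and 0.022 m), for 0.2 s.
3. the probe's ball presses with more than 0.5 N on the outer face of the blue pad for 0.2 s (contact force between probe and pad_blue above 0.5 N and x of tip in the frame of pad_blue below -0.005 m and y of tip in the frame of pad_blue between -0.024 and 0.024 m and z of tip in the frame of pad_blue between -0.022 and 0.022 m), for 0.2 s.
At the end, for the whole second after the job is handed in: the probe stands released and at rest in the rest: upright within 0.08 rad, collar on the cheeks (origin within 4 mm of their top level) and within 20 mm of the middle (horizontal distance between probe and rest_top below 0.02 m and z of probe in the frame of rest_top between -0.004 and 0.004 m and angle between probe's own z axis and vertical below 0.08 rad and linear speed of probe below 0.02 m/s); the robot touches nothing.
It fails at once if the probe presses harder than 15 N on the panel, its base or a pad (contact force between probe and panel above 15 N or contact force between probe and pad_red above 15 N or contact force between probe and pad_yellow above 15 N or contact force between probe and pad_blue above 15 N).
It fails at once if the gripper or arm touches the panel, its base, clamps or pads with more than 3 N (contact force between any of the fingers, the arm and panel above 3 N or contact force between any of the fingers, the arm and pad_red above 3 N or contact force between any of the fingers, the arm and pad_yellow above 3 N or contact force between any of the fingers, the arm and pad_blue above 3 N).
It fails at once if a bystander is moved more than 20 mm (distance of any of screwdriver, sanding_block, screw_jar from where it was at the start of the episode above 0.02 m).
It also fails if it takes over 72 s, if anything falls off the work surface, if the arm or the gripper's body presses on something with over 40 N, if the wrist force passes 120 N, or if a joint passes its speed limit or range.

## Working session

There is one attempt and no reset: what is moved stays moved. The work goes in short steps, each a Python script; the robot and the scene stay as the last script left them, time stands still between calls to the robot, and variables do not carry over. Pictures are saved under pics/ and viewed, about 8 in all and at most 12, crops included, and the job is handed in when it is done.

```bash
ls; mkdir -p pics; python3 - <<'E'
from rig import robot
import cv2
for n in ("scene","top"):
    im=robot.grab_frame(n); cv2.imwrite(f"pics/{n}0.png",im[:,:,::-1])
    c=robot.camera_info(n); print(n,c)
s=robot.get_state(); print(s["time"],s["ee_pos"],s["tool_rot"],s["opening"])
E
```

```text
pics
scene {'fx': 458.0740811733243, 'fy': 458.0740811733243, 'cx': 320.7355171361045, 'cy': 249.1667312231905, 'dist': array([-0.09024936,  0.        ,  0.        ,  0.        ,  0.        ]), 'rvec': array([ 2.37363939,  1.03944305, -0.33395581]), 'tvec': array([-0.42993392, -0.31395419,  1.29247868])}
top {'fx': 467.5399622059099, 'fy': 467.5399622059099, 'cx': 324.04161278672467, 'cy': 240.95866604751603, 'dist': array([-0.09897453,  0.        ,  0.        ,  0.        ,  0.        ]), 'rvec': array([ 2.15719876, -2.10390895,  0.16179355]), 'tvec': array([0.00118539, 0.58531846, 0.93813802])}
0.1 [0.26880612 0.56389177 0.22390041] [[-9.02698327e-01  4.30273849e-01 -3.80903492e-04]
 [ 4.30274008e-01  9.02697761e-01 -1.01543152e-03]
 [-9.30728972e-05 -1.08052120e-03 -9.99999412e-01]] 0.09395781256826845
```

View pics/scene0.png

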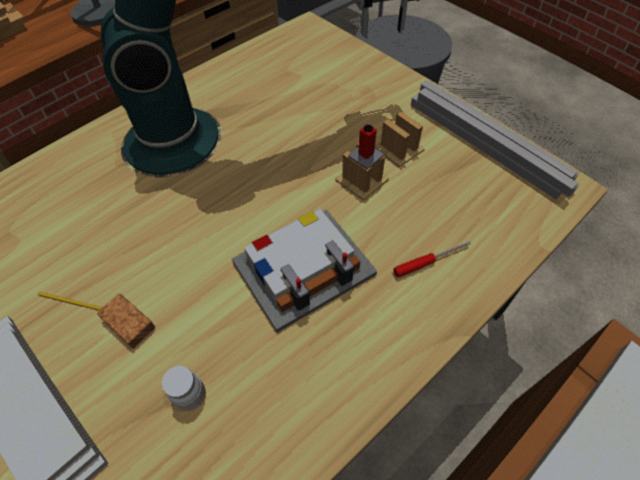

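View pics/top0.png

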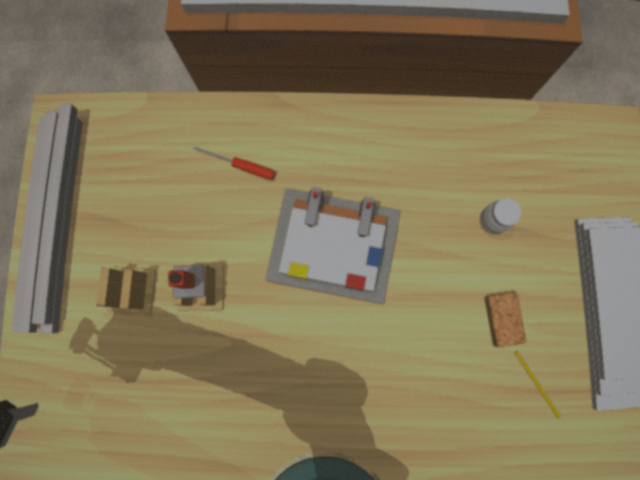

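The top view shows candidates for the rest at (125,288), which is empty, and at (198,287), which holds the probe. The second is farther to the robot's right (-y), so it is the one meant. Red things are the probe handle at (183,279), the screwdriver at (253,168), the red pad flap at (356,282) and small clamp tips. The yellow flap is at (298,270), the blue at (374,256), and there is a yellow pencil at (538,385). Next: rough positions, then a wrist view.

```bash
cat > h.py <<'E'
import numpy as np, cv2
from rig import robot
def ray(c,uv):
    K=np.array([[c["fx"],0,c["cx"]],[0,c["fy"],c["cy"]],[0,0,1.]])
    p=cv2.undistortPoints(np.array(uv,float).reshape(-1,1,2),K,np.array(c["dist"]))[:,0]
    R=cv2.Rodrigues(np.array(c["rvec"]))[0]
    return -R.T@np.array(c["tvec"]), np.c_[p,np.ones(len(p))]@R
def plane(c,uv,z):
    o,d=ray(c,uv); return o+d*((z-o[2])/d[:,2])[:,None]
def proj(c,P):
    K=np.array([[c["fx"],0,c["cx"]],[0,c["fy"],c["cy"]],[0,0,1.]])
    return cv2.projectPoints(np.array(P,float).reshape(-1,1,3),np.array(c["rvec"]),np.array(c["tvec"]),K,np.array(c["dist"]))[0][:,0]
HUE={"red":[(0,8),(172,180)],"yellow":[(22,32)],"blue":[(100,125)]}
def blobs(im,col,smin=150,vmin=60,amin=40):
    h=cv2.cvtColor(im,cv2.COLOR_RGB2HSV); m=0
    for a,b in HUE[col]: m=m|cv2.inRange(h,(a,smin,vmin),(b,255,255))
    cs=[c for c in cv2.findContours(m,cv2.RETR_EXTERNAL,cv2.CHAIN_APPROX_NONE)[0] if cv2.contourArea(c)>amin]
    return sorted(cs,key=cv2.contourArea,reverse=True)
def down(yaw):  # tool y axis at angle yaw from world x... columns x,y,z
    y=np.array([np.cos(yaw),np.sin(yaw),0]); z=np.array([0,0,-1.]); return np.c_[np.cross(y,z),y,z]
def cen(c):
    m=cv2.moments(c); return m["m10"]/m["m00"],m["m01"]/m["m00"]
E
python3 - <<'E'
from h import *
c=robot.camera_info("top"); im=cv2.imread("pics/top0.png")[:,:,::-1].copy()
for col in HUE:
    for b in blobs(im,col,amin=60)[:5]:
        u=cen(b); print(col,np.round(u,1),cv2.contourArea(b),plane(c,[u],.063)[0].round(3))
print("rest foot corners",plane(c,[(174,264),(223,262),(223,309),(173,309)],.008).round(3), plane(c,[(183,279)],.178).round(3))
w=robot.camera_info("wrist"); s=robot.get_state()
R=s["tool_rot"]; Rc=cv2.Rodrigues(w["rvec"])[0]; o=-Rc.T@w["tvec"]
print("cam in tool",R.T@(o-s["ee_pos"]),"\n",R.T@Rc.T,w["fx"])
for p in [(.3,.35),(.5,.0)]: 
  for y in (0,1.57): print(p,y,robot.ik([*p,.3],down(y)))
E
```

```text
red [253.  168.2] 345.5 [0.737 0.172 0.063]
red [355.2 281.8] 162.0 [ 0.499 -0.05   0.063]
red [179.4 280.1] 90.0 [0.493 0.314 0.063]
yellow [538.1 385.5] 198.0 [ 0.296 -0.426  0.063]
yellow [297.8 270.5] 182.5 [0.52  0.068 0.063]
rest foot corners [[0.532 0.346 0.008]
 [0.54  0.237 0.008]
 [0.437 0.231 0.008]
 [0.434 0.341 0.008]] [[0.487 0.27  0.178]]
cam in tool [ 0.07266548  0.00063697 -0.15995873] 
 [[ 1.30077523e-04 -9.67236813e-01 -2.53875819e-01]
 [ 9.99999890e-01  1.14932925e-05  4.68578591e-04]
 [-4.50308593e-04 -2.53875852e-01  9.67236708e-01]] 431.7869166653515
(0.3, 0.35) 0 [-1.15788103  0.04343549  0.23727447  1.91237574 -0.01100741  1.18701796
 -0.91670044]
(0.3, 0.35) 1.57 [-9.02806007e-01  4.90262106e-02 -2.70804309e-02  1.90484825e+00
  1.43064272e-03  1.18773650e+00  6.39611366e-01]
(0.5, 0.0) 0 [-0.60404823  0.13350507  0.60077068  1.83858134 -0.08101525  1.19379976
  0.02244189]
(0.5, 0.0) 1.57 [-0.47431717  0.12642772  0.45497249  1.83505128 -0.05963742  1.19346793
  1.56949519]
```

```bash
python3 - <<'E'
from h import *
import pickle
for i,p in enumerate([(.47,.29,.36),(.54,.0,.36)]):
    robot.move_ptp(p,down(np.pi/2))
    robot.pause(.3)
    c=robot.camera_info("wrist"); im=robot.grab_frame("wrist")
    cv2.imwrite(f"pics/w{i}.png",im[:,:,::-1]); pickle.dump(c,open(f"w{i}.pkl","wb"))
print(robot.get_state()["time"])
a=[cv2.imread(f"pics/w{i}.png") for i in (0,1)]
cv2.imwrite("pics/w01.png",cv2.resize(np.vstack(a),None,fx=.625,fy=.625,interpolation=cv2.INTER_AREA))
E
```

```text
3.3083
```

View pics/w01.png

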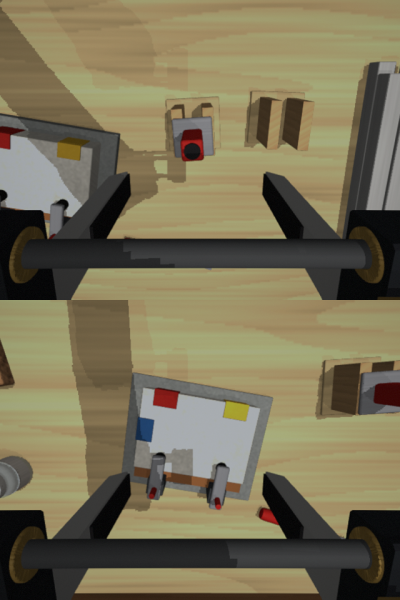

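The wrist views show the probe on the right-hand rest at about (307,230) full-res, with the empty look-alike at (445,200). They also show the panel with all three flaps. Now close crops of both for corners.

```bash
python3 - <<'E'
from h import *
import pickle
a=cv2.imread("pics/w0.png")[140:280,245:375]; b=cv2.imread("pics/w1.png")[110:330,190:450]
A=cv2.resize(a,None,fx=4,fy=4,interpolation=cv2.INTER_CUBIC); 
cv2.imwrite("pics/w0c.png",A)
c=pickle.load(open("w1.pkl","rb")); im=cv2.imread("pics/w1.png")[:,:,::-1].copy()
for col in HUE:
    for k in blobs(im,col,smin=120,amin=150)[:4]:
        q=plane(c,k.reshape(-1,2),.0635); r=cv2.minAreaRect((q[:,:2]*1000).astype(np.float32))
        print(col,np.round(cen(k)),cv2.contourArea(k),r)
c=pickle.load(open("w0.pkl","rb")); im=cv2.imread("pics/w0.png")[:,:,::-1].copy()
for k in blobs(im,"red",smin=120,amin=150)[:4]:
    print(np.round(cen(k)),cv2.boundingRect(k))
E
```

```text
red [265. 157.] 984.5 ((501.2980651855469, -50.04804992675781), (39.931640625, 29.083965301513672), 80.27413940429688)
red [429. 346.] 407.0 ((718.316650390625, 139.2642822265625), (41.57999038696289, 23.80457305908203), 71.39735412597656)
yellow [377. 177.] 954.5 ((521.4410400390625, 66.17267608642578), (42.187164306640625, 29.027441024780273), 80.04110717773438)
blue [231. 207.] 829.5 ((554.2903442382812, -88.2010498046875), (26.84168243408203, 39.25719451904297), 79.8768310546875)
[307. 233.] (289, 207, 37, 51)
[  8. 224.] (0, 210, 17, 29)
```

View pics/w0c.png

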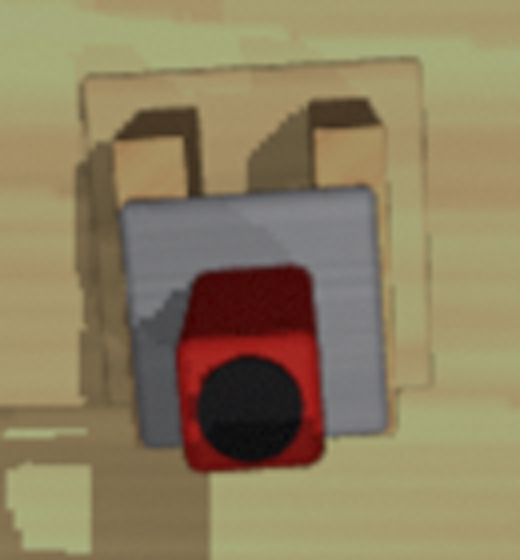

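```bash
python3 - <<'E'
from h import *
import pickle
c=pickle.load(open("w0.pkl","rb"))
f=lambda l,z: plane(c,np.array(l,float)/4+[244.6,139.6],z)[:,:2]
def quad(n,l,z):
    q=f(l,z); d=q[1]-q[0]+q[2]-q[3]; print(n,q.mean(0).round(4),"sides",np.linalg.norm(np.roll(q,-1,0)-q,axis=1).round(4),"edge01 ang",np.degrees(np.arctan2(d[1],d[0])).round(1))
quad("collar",[(122,200),(372,185),(388,432),(145,448)],.098)
quad("handle",[(178,342),(317,333),(325,463),(188,472)],.178)
q=f([(113,142),(183,138),(313,130),(383,126)],.09); print("cheeks\n",q.round(4)); 
d=q[3]-q[0]; d/=np.linalg.norm(d); n=np.array([d[1],-d[0]]); n*=np.sign(n[0]); print("rest mid",q.mean(0)+.04*n,"ang",np.degrees(np.arctan2(d[1],d[0])))
q=f([(83,75),(420,60),(432,385)],.008); print("foot mid",(q[0]+q[2])/2, np.linalg.norm(q[1]-q[0]),np.linalg.norm(q[2]-q[1]))
# panel
P={"red":(np.array([.5013,-.0500]),[-.058,-.06]),"yellow":(np.array([.5214,.0662]),[-.058,.06]),"blue":(np.array([.5543,-.0882]),[0,-.088])}
W=np.array([v[0] for v in P.values()]);L=np.array([v[1] for v in P.values()])
a=W-W.mean(0);b=L-L.mean(0); th=np.arctan2((b[:,0]*a[:,1]-b[:,1]*a[:,0]).sum(),(a*b).sum())
R=np.array([[np.cos(th),-np.sin(th)],[np.sin(th),np.cos(th)]]); t=W.mean(0)-R@L.mean(0)
print("panel",np.degrees(th),t,"res",(W-(L@R.T+t)).round(4).tolist())
E
```

```text
collar [0.4897 0.2853] sides [0.0614 0.0631 0.062  0.0636] edge01 ang 93.7
handle [0.49   0.2853] sides [0.0283 0.0276 0.0284 0.0277] edge01 ang 93.9
cheeks
 [[0.4468 0.2497]
 [0.4458 0.2671]
 [0.4438 0.2993]
 [0.4428 0.3166]]
rest mid [0.48470129 0.28554674] ang 93.42151447942587
foot mid [0.48346488 0.28569735] 0.09847358570043557 0.09806542553153295
panel -9.577342130613784 [ 0.56867484 -0.00150883] res [[-0.0002, 0.001], [-0.0001, -0.0011], [0.0003, 0.0001]]
```

The crop confirms the choice: the probe is on the right-hand rest, collar flat. It is at (0.490, 0.285), yaw 3.7°; rest middle (0.4845, 0.2855). Now grasp with the jaws along x, lift and check.

```bash
python3 - <<'E'
from h import *
Y=np.radians(3.7)
robot.move_ptp([.49,.2853,.26],down(Y))
robot.move_linear([.49,.2853,.128],.12)
robot.gripper_to(0.0)
s=robot.get_state(); print(s["opening"],s["ee_pos"],s["force"],s["time"])
robot.move_linear([.49,.2853,.255],.12)
robot.pause(.2); s=robot.get_state(); print(s["opening"],s["force"],s["moment"],s["qpos"],s["time"])
for n in("scene","wrist"):cv2.imwrite(f"pics/lift_{n}.png",robot.grab_frame(n)[:,:,::-1])
a=cv2.resize(cv2.imread("pics/lift_scene.png")[50:250,280:480],None,fx=2,fy=2); b=cv2.resize(cv2.imread("pics/lift_wrist.png"),(533,400))
cv2.imwrite("pics/lift.png",cv2.resize(np.hstack([a,b]),None,fx=.85,fy=.85))
E
```

```text
0.0298987893640417 [0.4899877  0.28531488 0.12799538] [-0.7705603   0.42087405 -0.28162156] 7.3833
0.029977889410834662 [ 0.10178619  0.08451725 -2.18083988] [-0.05635987  0.04071222  0.02536255] [-0.76337245  0.28921971  0.22246011  1.7334009  -0.06960509  1.1274779
 -0.4553674 ] 8.7917
```

View pics/lift.png

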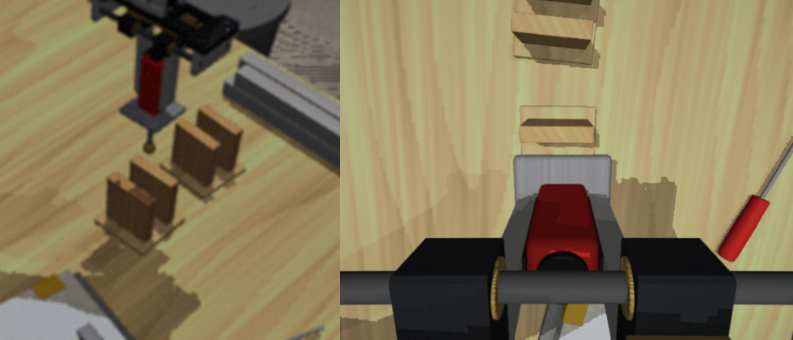

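The probe is held square and upright, with the ball clear of the rest. Touch red first, stepping in and reading the force.

```bash
cat >> h.py <<'E'
TH=np.radians(-9.6); RP=np.array([[np.cos(TH),-np.sin(TH)],[np.sin(TH),np.cos(TH)]]); TP=np.array([.5687,-.0015])
FACES={"red":((-.072,-.06),(1,0)),"yellow":((-.072,.06),(1,0)),"blue":((0,-.102),(0,1))}
def touch(name,press=.005,zt=.145,zs=.235,limit=.010):
    p,n=FACES[name]; f=RP@np.array(p); n=RP@np.array(n,float); yaw=np.arctan2(n[1],n[0])
    at=lambda d,z:[*(f+TP+n*(d-.009)),z]
    robot.move_ptp(at(-.045,zs),down(yaw)); robot.move_linear(at(-.045,zt),.12)
    robot.move_linear(at(-.008,zt),.08); robot.pause(.3)
    F=lambda: np.mean([(robot.pause(.02),robot.get_state()["force"])[1] for _ in range(8)],0)
    f0=F(); d=press
    while True:
        robot.move_linear(at(d,zt),.03); robot.pause(.25); df=F()-f0
        fn=-df[:2]@n; print(name,"d",round(d,4),"normal",fn.round(2),"df",df.round(2),robot.get_state()["time"])
        if fn>1.3 or d>=limit: break
        d+=.002
    robot.pause(.4)
    cv2.imwrite(f"pics/t_{name}.png",robot.grab_frame("scene")[:,:,::-1])
    robot.move_linear(at(-.03,zt),.08); robot.move_linear(at(-.045,zs),.15)
    print(robot.get_state()["opening"],robot.get_state()["time"])
E
python3 -c "
from h import *
touch('red')"
```

```text
red d 0.005 normal 2.27 df [-2.25  0.31 -0.81] 13.0583
0.029957838940436736 14.85
```

```bash
python3 - <<'E'
from h import *
touch('yellow')
a=[cv2.resize(cv2.imread(f"pics/t_{n}.png")[150:300,210:360],None,fx=2.6,fy=2.6,interpolation=cv2.INTER_CUBIC) for n in("red","yellow")]
cv2.imwrite("pics/ry.png",np.hstack(a))
E
```

```text
yellow d 0.005 normal 1.96 df [-2.  -0.1 -1. ] 18.3167
0.029768456169878832 20.1083
```

View pics/ry.png

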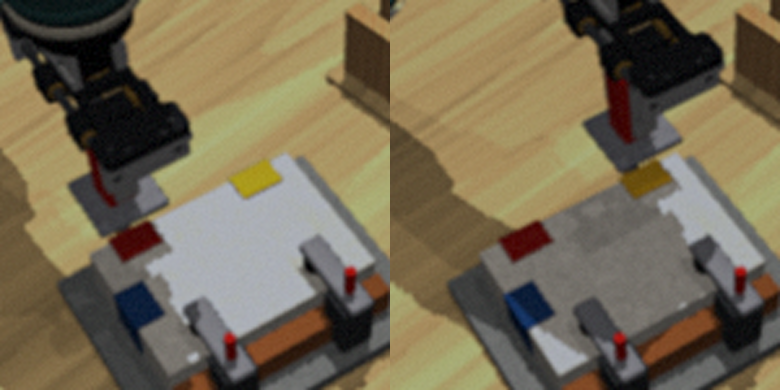

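Both touches read about 2 N, with the probe centred on each pad in the pictures. Next is blue, with the jaws turned to push along them.

```bash
python3 - <<'E'
from h import *
touch('blue',zs=.26)
Y=np.radians(3.7)
robot.move_ptp([.4845,.2855,.26],down(Y)); robot.pause(.3)
print(robot.get_state()["force"],robot.get_state()["time"])
import pickle
c=robot.camera_info("wrist"); pickle.dump(c,open("b.pkl","wb"))
cv2.imwrite("pics/b_wrist.png",robot.grab_frame("wrist")[:,:,::-1]); cv2.imwrite("pics/b_scene.png",robot.grab_frame("scene")[:,:,::-1])
a=cv2.resize(cv2.imread("pics/t_blue.png")[170:320,200:350],(400,400)); b=cv2.resize(cv2.imread("pics/b_scene.png")[80:230,290:440],(400,400))
cv2.imwrite("pics/bl.png",np.hstack([a,b]))
E
```

```text
blue d 0.005 normal 2.74 df [-0.59 -2.68  1.  ] 25.1167
0.029790099131815455 27.0833
[-0.26829831  0.03142197 -3.15558291] 29.3417
```

View pics/bl.png

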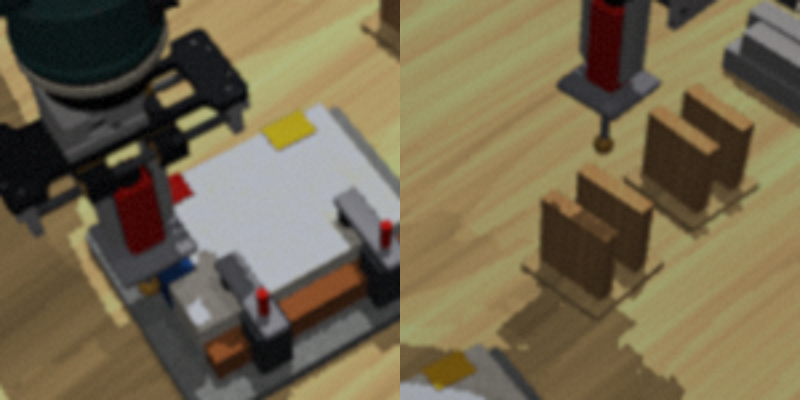

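View pics/b_wrist.png

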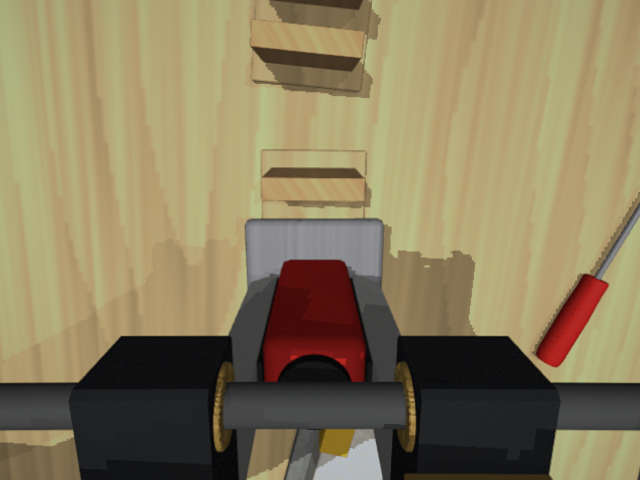

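Blue read 2.7 N. In the wrist view the collar's far edge runs (246,220)-(383,219). The far cheek's top runs from (262,178)/(364,178) to (262,203)/(364,203). I'll check the alignment numerically before lowering.

```bash
python3 - <<'E'
from h import *
import pickle
c=pickle.load(open("b.pkl","rb")); Y=np.radians(3.7); ex=np.array([np.cos(Y),np.sin(Y)]); ey=np.array([-ex[1],ex[0]])
q=plane(c,[(246,220),(383,219)],.230)[:,:2]; print("collar width",np.linalg.norm(q[1]-q[0]),"centre",q.mean(0)-.032*ey)
q=plane(c,[(262,178),(364,178),(364,203),(262,203)],.09)[:,:2]; print("cheek mid",q.mean(0),"sides",np.linalg.norm(np.roll(q,-1,0)-q,axis=1),"rest",q.mean(0)-.025*ey)
E
```

```text
collar width 0.06163076895253462 centre [0.48591657 0.28530218]
cheek mid [0.48348034 0.30924622] sides [0.07775943 0.01931011 0.07892641 0.01930574] rest [0.48509365 0.28429832]
```

```bash
python3 - <<'E'
from h import *
p=[.4845,.2853]
print(robot.move_linear([*p,.134],.10,threshold=8)); robot.pause(.2)
print(robot.get_state()["ee_pos"],robot.get_state()["force"])
print(robot.move_linear([*p,.126],.015,threshold=3)); s=robot.get_state(); print(s["ee_pos"],s["force"])
robot.gripper_to(.08); robot.pause(.2)
robot.move_linear([*p,.26],.12)
robot.move_ptp([.45,.29,.34],down(np.pi/2)); robot.pause(.3)
s=robot.get_state(); print(s["time"],s["force"])
import pickle
pickle.dump(robot.camera_info("wrist"),open("f.pkl","wb"))
cv2.imwrite("pics/f_w.png",robot.grab_frame("wrist")[:,:,::-1]);cv2.imwrite("pics/f_s.png",robot.grab_frame("scene")[:,:,::-1])
a=cv2.resize(cv2.imread("pics/f_w.png")[120:270,230:380],(400,400),interpolation=cv2.INTER_CUBIC); b=cv2.resize(cv2.imread("pics/f_s.png")[80:230,290:440],(400,400))
cv2.imwrite("pics/f.png",np.hstack([a,b]))
E
```

```text
False
[0.4846135  0.28540708 0.13434372] [ 0.75576464 -0.67201388 -2.77533653]
True
[0.4844737  0.28534405 0.12782505] [-0.49757263 -0.9888986   5.23152434]
35.4667 [ 0.23497032  0.5112686  -0.05647453]
```

View pics/f.png

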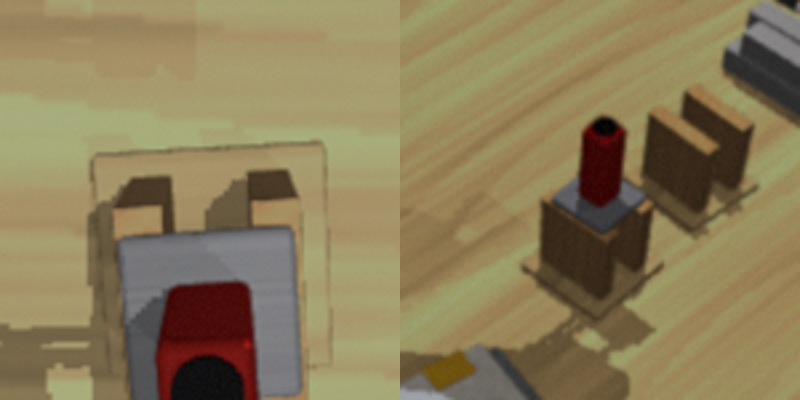

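The probe stands upright in the right-hand rest, with the collar flat and centred on the cheeks and the arm clear of it. Handing in.

```bash
python3 -c "
from rig import robot
robot.sign_off()"
```

```text
the job is handed in; nothing more can be done
```

I took the probe from the rest farthest to the robot's right and touched the red, yellow and blue pads in that order. I then put it back in the same rest, let go, and handed the job in at about 35.5 s of the 72 s allowed. No verdict is reported at hand-in.

- **Touches:** the steady readings were about 2.3 N on red, 2.0 N on yellow and 2.7 N on blue, each held for at least 0.5 s. These agree with the planned 5 mm press. The side views show the probe at the middle of each pad. The ball's height on the pads was not measured; it follows from the grip and pad dimensions.
- **Putting back:** before lowering, the collar was within about 1.5 mm of the rest's middle. It met the cheeks at the expected height, with the TCP at 0.1278 m against 0.128 m. The last pictures show the probe upright, the collar flat on both cheeks and the gripper well clear.
- **Checks that disagreed:** the force readings also showed about 1 N of vertical change during the touches, which I took as sensor drift. Nothing else failed or disagreed. I did not measure the bystanders again, but the arm did not go near them.

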